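# Latch a board carrier into the test dock

## Robot

A 6-joint arm with a two-finger parallel gripper is mounted at the origin on the work surface. World frame = base frame: x ahead of the robot, y to its left, z up, the work surface at z = 0. Lengths are in m, angles in rad, forces in N, time in s.
With the tool pointing down it reaches from about 0.375 to 0.975 m from the base axis. Payload 3.8 kg.
Tool frame: the origin (TCP) lies midway between the tips of the shut fingers; the grasp point (between the pads) lies 19 mm behind it; x points along the fingers, y is the direction in which the jaws open and shut, and the axes are right-handed (so a half turn about x gives the same grasp; the last joint's range is limited). The gripper opens to 88 mm and grips with 3 to 60 N. Pads are 18 mm wide; open, the fingers measure 123 mm over their backs; the gripper's body (75 mm by 187 mm) begins 45 mm behind the grasp point.
Start: joints at [-1.377, 0.264, 1.604, -0, 1.274, -0.037], TCP at [0.154, -0.657, 0.239] pointing down, gripper open.
Joint ranges: [-2.63, 2.63], [-0.94, 2.18], [0.31, 2.57], [-1.31, 4.45], [0, 2.66], [-2.55, 2.55]. Speed limits (rad/s): [2.57, 2.57, 3.14, 3.14, 3.14, 3.14].

## Interface

Orientations are given as a rotation vector (axis times angle).
In Python, from cell import manip, inverse_kinematics, cams, order gives the robot as it stands. Calls block until the motion is done:
- manip.move_pose(position, orientation): joint-space move of the TCP to a pose.
- manip.move_linear(position, rate=0.15, rot=None): straight line of the TCP; rot=None keeps the orientation; rate is the mean speed in m/s.
- manip.set_joints(angles): joint-space move.
- manip.set_gripper(opening, force=None): finger opening in m; force is the grip in N (None keeps the last); returns when the fingers have stopped.
- manip.dwell(seconds).
- inverse_kinematics(position, orientation): joint angles nearest the present ones, or None.
- manip.state(): the state.
- cams.capture(name): name is "scene" or "side" or "wrist"; returns a dict with "image" (420x560x3 uint8, blue, green, red), "z_map" (420x560 float32, m along the optical axis (not along the pixel's ray), 0 where there is no reading), "intrinsics" (3x3 intrinsics, pixels), "position" and "orientation" of the camera in the world; the wrist camera has in their place "T_tool_cam" (4x4, takes a point from camera to tool coordinates, whose origin is the TCP and whose axes are the tool frame's). Camera axes: x right, y down, z forward; pixel columns grow to the right and rows downward; lengths in m; the calibration is good to about 2 mm. A picture is of the moment at which its call begins: read the wrist's pose just before it.
A pose or a line that the arm cannot do raises manip.IKError and nothing moves.
- order.close_job(): hands the job in, once; it reports no verdict.
The state is a dict: "clock": time; "joint_pos": joint angles; "joint_velocities": joint speeds; "tau": joint torques, N m; "tool_pos": TCP position; "tcp_rot": TCP orientation; "contact_force": force on the tool from outside, world axes, zero at the start; "moment": the same for the moment, N m; "gripper_width": finger opening in m.
Only numpy, scipy, OpenCV 4.12 (cv2) and the standard library are available. Lean on these libraries where they do the work, as an engineer would, in place of code of your own. Each camera call takes 0.05 s, during which the arm holds its last target. There are 200 camera calls.

## Task

Pick up the toothed-edge board carrier by its grip tab, lay it on the open end of the metal test dock with its teeth towards the spring pawl, and slide it in between the guides, clicking past the pawl, until it presses against the sprung contact head inside. Go on pressing gently to about 18 N, without forcing it, then let go: the pawl must hold the carrier pressed against the contact head. Leave everything else on the bench where it is.

Things in the scene. Friction and masses are not known exactly. Their poses are not given: they have to be found in the camera images.
- carrier_tab (a point): Grip point of the grey plastic board carrier (about 120 to 210 g): the middle of its upright grip tab, 37 mm above the carrier's underside. The tab is 30 mm long along x, 12 mm thick along y (grip it across this), its top 48 mm above the underside. Axes are the carrier's: +x is its nose, the way it goes in; z up.
- carrier: Flat on the bench at first: plate 80 (x) x 50 (y) x 8 mm. Origin: centre of its underside, 20 mm ahead (+x) of the tab; nose at x = +40, tail at -40 mm. Its -y edge has 12 saw teeth, 6 mm pitch, 3 mm deep, sloped towards the nose, steep towards the tail; its +y edge is smooth; the nose corner on the toothed side is bevelled.
- dock: Test dock, fixed: aluminium base plate 265 x 96 x 8 mm; origin on its underside, +x the way in; the carrier slides on its top (z = 8 mm) with teeth to -y. Steel guide walls from x = -40 to 80 mm, 51.5 mm apart (0.75 mm play each side), with lips over them (44 mm apart, underside z = 17.5, top 21.5 mm): the carrier can enter only at the -x end.
- dock_mouth (a point): Start of the guide walls, middle of the slot, on the plate's top (dock x = -40, y = 0, z = 8 mm). Before it the mouth flares out to about 70 mm wide at dock x = -64 mm, 21.5 mm high; further out to x = -140 mm the plate is open.
- dock_bed (a point): Point on top of the dock's plate (dock x = -95, y = 0, z = 8 mm) where the centre of the carrier's underside can be laid down, its nose then in the flare just short of the guides; same axes as the dock.
- dock_end (a point): Dock x = 49, y = 0, z = 13 mm. The face of the sprung contact head, on a black block 40 mm wide and 30 mm high clamped where the last user left it, stands untouched anywhere within 21 mm of this point along x: find it by feel. It pushes back 4.5 N at first touch, 0.8 N more per mm, with a hard end after 14 mm.
- pawl: Sprung pawl, dark steel finger with a round nose, on the dock's -y side at dock x = 10, z = 13 mm, pointing +y into the slot. It gives way to -y as a tooth passes and drops behind the tooth's steep side, so the carrier cannot go back. Passing teeth takes about 3 to 5 N of push. Once let go, the carrier springs back up to 6 mm to the last tooth caught.
- tweezers: Dark steel tweezers lying flat, 130 mm long, 5 mm high; loose, to be left alone
- screwdriver: Screwdriver lying flat, 170 mm; loose, to be left alone
- brush: Small brush lying flat, 160 mm; loose, to be left alone
- bottle: Small clear capped bottle standing, 44 mm across, 100 mm high; loose, to be left alone
- spool: White spool standing on its rim face, 52 mm across, 40 mm high; loose, to be left alone
- tray: Black open parts tray with six pockets, 130 x 170 x 35 mm; loose, to be left alone
- board: Bare green circuit board lying on the bench, 70 x 34 x 8 mm; loose, to be left alone
- spare: Look-alike carrier that does NOT belong in the dock: 60 x 50 x 8 mm plate with four smooth edges and a round knob (20 mm across, top at 38 mm); loose, to be left alone

How it is judged:
By the outcome, as a careful person would: the job done as asked, in the order asked, and still so for the second after the job is handed in, with the robot touching nothing.
It also fails if it takes over 50 s, if anything falls off the work surface, if the arm or the gripper's body presses on something with over 40 N, if the wrist force passes 120 N, or if a joint passes its speed limit or range.

## Working session

There is one attempt and no reset: what is moved stays moved. The work goes in short steps, each a Python script; the robot and the scene stay as the last script left them, time stands still between calls to the robot, and variables do not carry over. Pictures are saved under pics/ and viewed, about 8 in all and at most 12, crops included, and the job is handed in when it is done.

```bash
ls; mkdir -p pics; python3 - <<'E'
from cell import manip, cams
import cv2, pickle
s=manip.state(); print({k:(v if not hasattr(v,'round') else v) for k,v in s.items()})
d={}
for n in ("scene","side","wrist"):
    c=cams.capture(n); d[n]=c; cv2.imwrite(f"pics/{n}0.png",c["image"])
    print(n,c["intrinsics"].tolist() if hasattr(c["intrinsics"],'tolist') else c["intrinsics"],c.get("position"),c.get("orientation"),c.get("T_tool_cam"))
d["state"]=s
pickle.dump(d,open("cap0.pkl","wb"))
E
```

```text
pics
{'clock': 0.0, 'joint_pos': array([-1.37685847e+00,  2.64745637e-01,  1.60536047e+00, -1.42579277e-05,
        1.27368294e+00, -3.69013706e-02]), 'joint_velocities': array([ 0.00062656, -0.00094018, -0.00058066,  0.00034539, -0.00044306,
       -0.00071113]), 'tau': array([-3.73745570e-03, -5.02107954e+01, -3.56872630e+01,  7.27978139e-02,
        2.94618728e-02, -1.66570517e-04]), 'tool_pos': array([ 0.15429379, -0.65640811,  0.23740036]), 'tcp_rot': array([ 2.09987025,  0.24578891, -2.10026319]), 'contact_force': array([ 0.15901199, -0.45915047,  0.43469638]), 'moment': array([-0.02445888,  0.01016442, -0.04262037]), 'gripper_width': 0.08791215583310576}
scene [[465.41185017575253, 0.0, 271.2752854292344], [0.0, 465.41185017575253, 217.32588697122543], [0.0, 0.0, 1.0]] [1.4310536  0.12909593 0.98535677] [-1.61269169 -2.00968733  0.76259326] None
side [[504.33685457925566, 0.0, 280.1083600944896], [0.0, 504.33685457925566, 205.5089174161881], [0.0, 0.0, 1.0]] [0.24059962 0.77487189 0.82091819] [-0.59747218  2.65695489 -1.20651521] None
wrist [[308.4730410834487, 0.0, 286.56010498519294], [0.0, 308.4730410834487, 204.80833072923232], [0.0, 0.0, 1.0]] None None [[-8.14439985e-04 -2.78621876e-01  9.60400535e-01 -1.45477977e-01]
 [ 9.99999652e-01 -5.34393238e-05  8.32517589e-04 -5.16871362e-04]
 [-1.80634457e-04  9.60400878e-01  2.78621822e-01 -7.18964994e-02]
 [ 0.00000000e+00  0.00000000e+00  0.00000000e+00  1.00000000e+00]]
```

View pics/scene0.png

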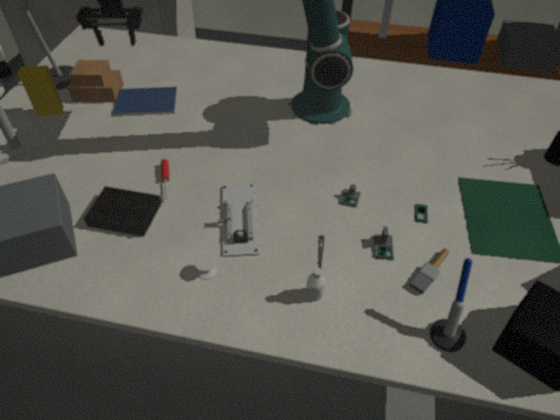

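View pics/side0.png

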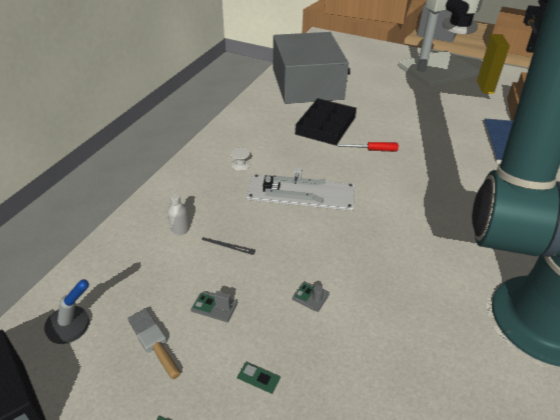

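The scene view shows the carrier with upright tab at about (383,245), the round-knob spare at (350,197), and the dock at (240,220) with its black head block at (240,236). In the side view the carrier is at (214,303), the spare at (312,293) and the dock from (250,190) to (353,195), open end towards the robot.

```bash
cat > h.py <<'E'
import numpy as np, cv2, pickle
from scipy.spatial.transform import Rotation as R
def cam_pose(c, s=None):
    """camera rotation and position in the world"""
    if c.get("position") is not None: return R.from_rotvec(c["orientation"]).as_matrix(), np.array(c["position"])
    T=np.eye(4); T[:3,:3]=R.from_rotvec(s["tcp_rot"]).as_matrix(); T[:3,3]=s["tool_pos"]
    T=T@c["T_tool_cam"]; return T[:3,:3],T[:3,3]
def on_plane(c,uv,z,s=None):
    Rm,p=cam_pose(c,s); uv=np.atleast_2d(uv).astype(float)
    d=np.c_[uv,np.ones(len(uv))]@np.linalg.inv(c["intrinsics"]).T@Rm.T
    return p+d*((z-p[2])/d[:,2])[:,None]
def cloud(c,s=None):
    Rm,p=cam_pose(c,s); v,u=np.mgrid[:420,:560]
    return (np.dstack([u,v,np.ones_like(u)])*c["z_map"][...,None])@np.linalg.inv(c["intrinsics"]).T@Rm.T+p
def project(c,P,s=None):
    Rm,p=cam_pose(c,s); q=(np.atleast_2d(P)-p)@Rm@np.array(c["intrinsics"]).T
    return q[:,:2]/q[:,2:]
def down(yaw):
    """tool x down, tool y (jaw axis) at angle yaw in the world xy plane"""
    x=np.array([0,0,-1.]); y=np.array([np.cos(yaw),np.sin(yaw),0]); return R.from_matrix(np.c_[x,y,np.cross(x,y)]).as_rotvec()
E
python3 - <<'E'
from h import *
np.set_printoptions(precision=4,suppress=True)
d=pickle.load(open("cap0.pkl","rb"))
print("start jaw yaw",R.from_rotvec(d["state"]["tcp_rot"]).as_matrix())
for n,pts in dict(scene=[(383,250),(349,197),(240,200),(240,236),(253,186),(226,186),(257,252),(224,254)],side=[(214,303),(312,293),(270,184),(250,197),(355,184),(352,208)]).items():
    c=d[n]; C=cloud(c)
    for (u,v),w in zip(pts,on_plane(c,pts,0.008)): print(n,u,v,"depth",C[v,u],"plane8",w)
a=cv2.resize(d["scene"]["image"][170:270,200:420],None,fx=3.6,fy=3.6,interpolation=cv2.INTER_CUBIC)
b=cv2.resize(d["side"]["image"][165:325,180:380],None,fx=4,fy=3.75)
cv2.imwrite("pics/c1.png",a)
E
```

```text
start jaw yaw [[-0.0004  0.2288 -0.9735]
 [ 0.0022 -0.9735 -0.2288]
 [-1.     -0.0022 -0.0001]]
scene 383 250 depth [0.628  0.2601 0.0109] plane8 [0.6256 0.2605 0.008 ]
scene 349 197 depth [0.453  0.1514 0.012 ] plane8 [0.4489 0.1515 0.008 ]
scene 240 200 depth [ 0.5326 -0.1566  0.0099] plane8 [ 0.5309 -0.1572  0.008 ]
scene 240 236 depth [ 0.6812 -0.1159  0.0323] plane8 [ 0.6621 -0.1221  0.008 ]
scene 253 186 depth [ 0.4688 -0.1335  0.0108] plane8 [ 0.4661 -0.1343  0.008 ]
scene 226 186 depth [ 0.4808 -0.2142  0.0049] plane8 [ 0.4838 -0.2131  0.008 ]
scene 257 252 depth [ 0.704  -0.0645  0.0064] plane8 [ 0.7052 -0.0642  0.008 ]
scene 224 254 depth [ 0.7276 -0.1485  0.004 ] plane8 [ 0.7305 -0.1473  0.008 ]
side 214 303 depth [0.6109 0.2579 0.0101] plane8 [0.6119 0.2565 0.008 ]
side 312 293 depth [0.4451 0.1478 0.0074] plane8 [0.445  0.1482 0.008 ]
side 270 184 depth [ 0.662  -0.1039  0.0336] plane8 [ 0.6757 -0.1325  0.008 ]
side 250 197 depth [ 0.6971 -0.0629  0.0095] plane8 [ 0.698  -0.0644  0.008 ]
side 355 184 depth [ 0.4813 -0.2372  0.0012] plane8 [ 0.4793 -0.2287  0.008 ]
side 352 208 depth [ 0.455  -0.1324  0.0118] plane8 [ 0.456  -0.1366  0.008 ]
```

```bash
python3 - <<'E'
from h import *
from cell import manip, cams
d={}
for n,p,yaw in (("dock",[0.60,-0.14,0.15],0.27+np.pi/2),("carr",[0.62,0.255,0.15],0.27+np.pi/2)):
    manip.move_pose(p,down(yaw)); manip.dwell(0.2)
    s=manip.state(); c=cams.capture("wrist"); d[n]=(s,c)
    print(n,s["clock"],s["tool_pos"],s["joint_pos"].round(3))
    cv2.imwrite(f"pics/w_{n}.png",cv2.resize(c["image"],(784,588),interpolation=cv2.INTER_CUBIC))
pickle.dump(d,open("cap1.pkl","wb"))
E
```

```text
dock 2.7917 [ 0.59992523 -0.14062557  0.15004575] [-0.271  0.223  1.824 -0.     1.094 -2.11 ]
carr 4.5083 [0.62043771 0.25365296 0.15007209] [ 0.351  0.319  1.702 -0.     1.121 -1.488]
```

View pics/w_dock.png

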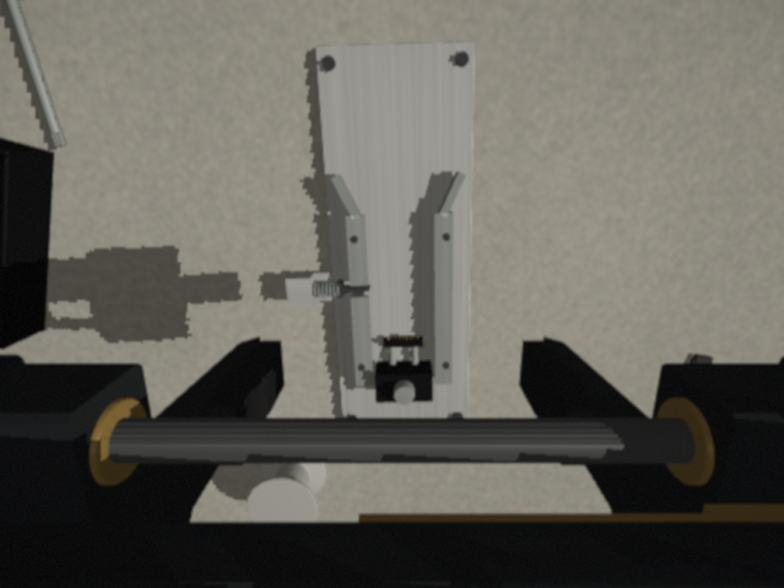

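View pics/w_carr.png

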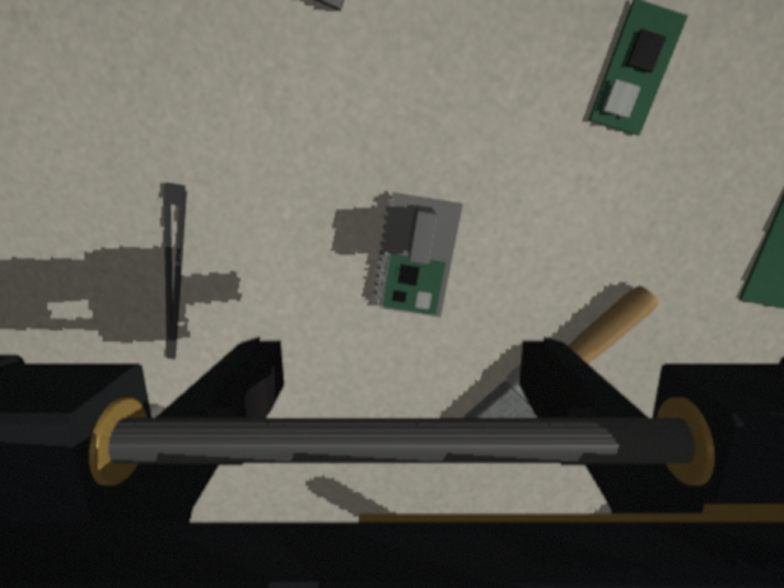

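Wrist views (scaled 1.4x): the dock plate's open end spans (318,47)-(474,42), the guides start at about row 212, the pawl is at (365,288) on the left (-y), and the contact head face is at (403,338). The carrier has its tab at (424,237), teeth on the left, and nose downwards, already nearly parallel to the dock. I'll enlarge both for corner readings.

```bash
python3 - <<'E'
from h import *
d=pickle.load(open("cap1.pkl","rb"))
def crop(n,x0,y0,w,h,f): return cv2.resize(cv2.convertScaleAbs(d[n][1]["image"][y0:y0+h,x0:x0+w],alpha=1.5),None,fx=f,fy=f,interpolation=cv2.INTER_CUBIC)
a=crop("carr",250,128,98,105,4); b=crop("dock",215,20,130,200,3)[:600]
a=cv2.copyMakeBorder(a,0,600-a.shape[0],0,8,cv2.BORDER_CONSTANT)
cv2.imwrite("pics/crop2.png",np.hstack([a,b])); print(np.hstack([a,b]).shape)
E
```

```text
(600, 790, 3)
```

View pics/crop2.png

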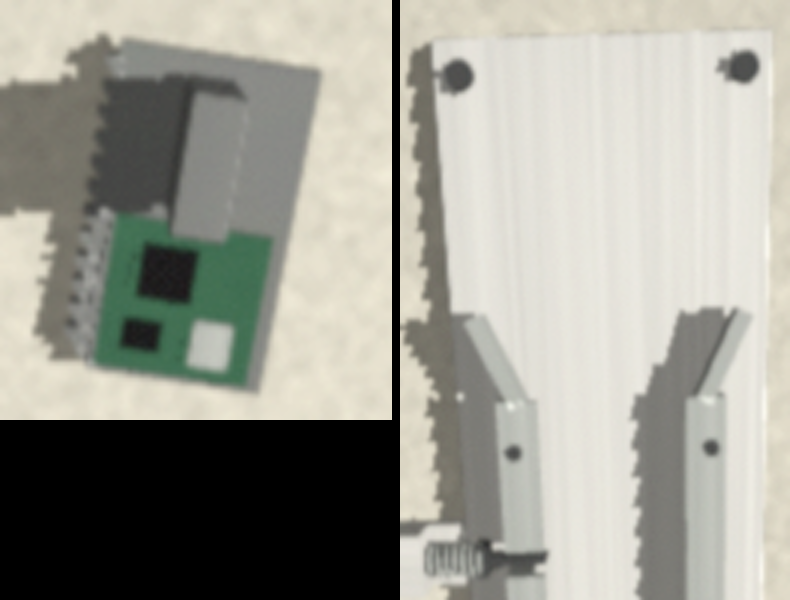

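```bash
cat > fit.py <<'E'
from h import *
from scipy.optimize import least_squares
np.set_printoptions(precision=4,suppress=True)
d=pickle.load(open("cap1.pkl","rb"))
def fit(n,obs,x0):
    """obs: (u,v,z,model x or None,model y or None); returns x,y,yaw"""
    s,c=d[n]; W=np.array([on_plane(c,o[:2],o[2],s)[0] for o in obs])
    def loc(p): 
        q=W[:,:2]-p[:2]; C,S=np.cos(p[2]),np.sin(p[2]); return np.c_[q@[C,S],q@[-S,C]]
    def res(p):
        L=loc(p); return [L[i,k]-o[3+k] for i,o in enumerate(obs) for k in (0,1) if o[3+k] is not None]
    r=least_squares(res,x0,loss="soft_l1",f_scale=0.001); print(n,r.x); print(loc(r.x)*1000); return r.x
N=None
A=lambda X,Y:(250+(X+.5)/4-.5,128+(Y+.5)/4-.5)
B=lambda X,Y:(215+(X-400+.5)/3-.5,20+(Y+.5)/3-.5)
V=lambda X,Y:((X+.5)/1.4-.5,(Y+.5)/1.4-.5)
if __name__=="__main__":
    fit("carr",[(*A(320,70),.008,-.04,.025),(*A(258,392),.008,.04,.025),(*A(122,38),.008,-.04,N),(*A(95,365),.008,.04,N),
      (*A(195,90),.048,-.035,-.006),(*A(245,98),.048,-.035,.006),(*A(225,242),.048,-.005,.006),(*A(172,235),.048,-.005,-.006)],[.6,.26,.08])
    fit("dock",[(*B(433,42),.008,-.14,-.048),(*B(771,31),.008,-.14,.048),(*B(450,300),.008,N,-.048),(*B(765,600),.008,N,.048),
      (*B(537,400),.0215,-.04,-.022),(*B(688,397),.0215,-.04,.022),(*B(545,550),.0215,N,-.022),(*B(688,590),.0215,N,.022),
      (*V(371,385),.0215,.08,-.022),(*V(435,383),.0215,.08,.022),(*V(403,336),.015,N,N),(*V(368,288),.013,N,N)],[.6,-.14,.27])
E
python3 fit.py; python3 -c "
from h import *
d=pickle.load(open('cap1.pkl','rb'))
s,c=d['carr'];C=cloud(c,s);print('tab top',C[165+4,303], 'bench',C[200,240])
s,c=d['dock'];C=cloud(c,s);print('plate',C[100,283],'block',C[265,285],'lip',C[200,255],'bench',C[100,150])"
```

```text
carr [0.6084 0.2601 0.1113]
[[-39.757   24.5487]
 [ 39.6737  24.6651]
 [-39.7567 -21.4511]
 [ 39.022  -16.158 ]
 [-34.6888  -5.164 ]
 [-34.691    4.9241]
 [ -5.1548   6.0842]
 [ -4.902   -4.9126]]
dock [ 0.5999 -0.1405  0.2928]
[[-138.4148  -47.5621]
 [-138.9153   46.5916]
 [ -69.0463  -47.8892]
 [  28.0419   48.4144]
 [ -40.2349  -22.0463]
 [ -40.0653   22.3229]
 [   5.5801  -21.743 ]
 [  19.5498   22.2006]
 [  79.3719  -23.2071]
 [  78.8477   21.9849]
 [  45.376     0.1866]
 [  10.4909  -22.8674]]
tab top [0.58809439 0.25886903 0.04772164] bench [ 0.64163687  0.21169168 -0.00081383]
plate [ 0.51911818 -0.16589763  0.00778926] block [ 0.66503067 -0.12392585  0.02537837] lip [ 0.61075171 -0.16748019  0.02139154] bench [ 5.50925998e-01 -2.82658424e-01 -2.30954276e-04]
```

Fits match the given sizes to within about 1.5 mm: the tab top reads 47.7 mm, the dock plate 7.8 mm, and the lip opening is correct. Next is the grasp.

```bash
python3 - <<'E'
from h import *
from cell import manip, cams
np.set_printoptions(precision=4,suppress=True)
c=np.array([.6084,.2601]); yaw=.1113; tab=c-.02*np.array([np.cos(yaw),np.sin(yaw)])
def st(m): s=manip.state(); print(m,round(s["clock"],2),s["tool_pos"],s["contact_force"],s["moment"],round(s["gripper_width"],4))
manip.set_gripper(.05)
manip.move_pose([*tab,.10],down(yaw+np.pi/2))
manip.move_linear([*tab,.018],rate=.1); st("down")
manip.set_gripper(.0,force=40); st("gripped")
manip.move_linear([*tab,.05],rate=.1); manip.dwell(.2); st("up")
d={n:cams.capture(n) for n in ("scene","side")}; pickle.dump(d,open("cap2.pkl","wb"))
a=cv2.resize(d["side"]["image"][230:340,150:290],None,fx=3.6,fy=3.6,interpolation=cv2.INTER_CUBIC)
b=cv2.resize(d["scene"]["image"][190:290,330:440],None,fx=2.6,fy=3.96,interpolation=cv2.INTER_CUBIC)
cv2.imwrite("pics/grip.png",np.hstack([a,b])); print(a.shape,b.shape)
E
```

```text
down 6.58 [0.5892 0.2582 0.0187] [ 0.6175 -0.5255  0.0946] [ 0.0328 -0.0937 -0.0419] 0.0494
gripped 7.24 [0.5886 0.2579 0.0182] [-1.0014  0.1595  1.3862] [ 0.0264 -0.1477  0.004 ] 0.0117
up 7.91 [0.5879 0.2576 0.0492] [ 0.088   0.6092 -1.1917] [ 0.0548 -0.1278 -0.0229] 0.0118
(396, 504, 3) (396, 286, 3)
```

View pics/grip.png

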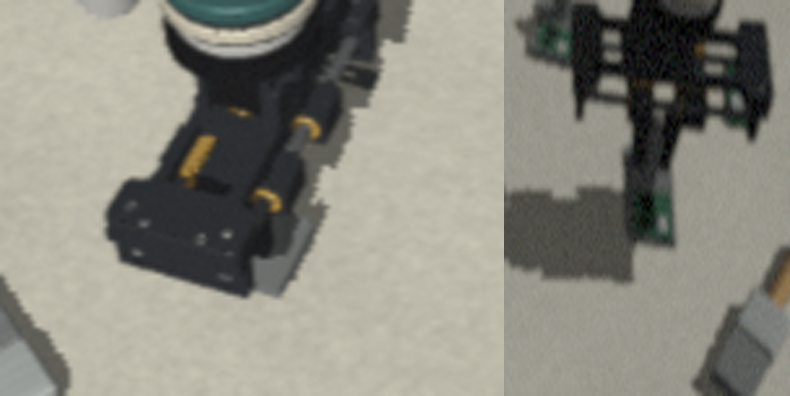

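The carrier is held (jaw width 11.8 mm, about 1.3 N of weight), level in both views. Next I lay it on the bed.

```bash
cat > dock.py <<'E'
from h import *
from cell import manip, cams
np.set_printoptions(precision=4,suppress=True)
D=np.array([.5999,-.1405]); YAW=.2928; ex=np.array([np.cos(YAW),np.sin(YAW)]); ey=np.array([-ex[1],ex[0]])
def tcp(x,y,z): return np.array([*(D+(x-.02)*ex+y*ey),z+.018])   # carrier origin in dock frame -> TCP
def where(s): q=s["tool_pos"][:2]-D; return q@ex+.02,q@ey,s["tool_pos"][2]-.018
def force(s): f=s["contact_force"]; return np.array([f[:2]@ex,f[:2]@ey,f[2]])
def avg(n=3):
    F=[]
    for _ in range(n): manip.dwell(.02); F.append(force(manip.state()))
    return np.mean(F,0)
def st(m): s=manip.state(); print(m,round(s["clock"],2),"pos mm",np.array(where(s))*1e3,"F",force(s),"M",s["moment"],round(s["gripper_width"],4))
E
python3 - <<'E'
from dock import *
p=manip.state()["tool_pos"]
manip.move_linear([*p[:2],.11],rate=.15)
manip.move_pose(tcp(-.095,0,.09),down(YAW+np.pi/2))
manip.move_linear(tcp(-.095,0,.012),rate=.12); manip.dwell(.2); st("above"); print(avg(5))
manip.move_linear(tcp(-.095,0,.008),rate=.02); st("laid"); print(avg(5))
d={n:cams.capture(n) for n in ("scene","side")}; pickle.dump(d,open("cap3.pkl","wb"))
a=cv2.resize(d["side"]["image"][150:230,230:370],None,fx=3.6,fy=5,interpolation=cv2.INTER_CUBIC)
b=cv2.resize(d["scene"]["image"][150:270,200:280],None,fx=3.6,fy=3.334,interpolation=cv2.INTER_CUBIC)
h=min(len(a),len(b)); cv2.imwrite("pics/bed.png",np.hstack([a[:h],b[:h]]))
E
```

```text
above 11.18 pos mm [-94.2587  -0.5926  13.0363] F [-0.0543 -0.5376 -1.5582] M [ 0.0702 -0.1107  0.0084] 0.0118
[ 0.2903  0.1655 -1.3932]
laid 11.62 pos mm [-94.7935  -0.2166   8.1291] F [ 0.5595 -0.0679  0.0904] M [ 0.0359 -0.1358  0.0367] 0.0115
[ 0.35   -0.4893  0.2316]
```

View pics/bed.png

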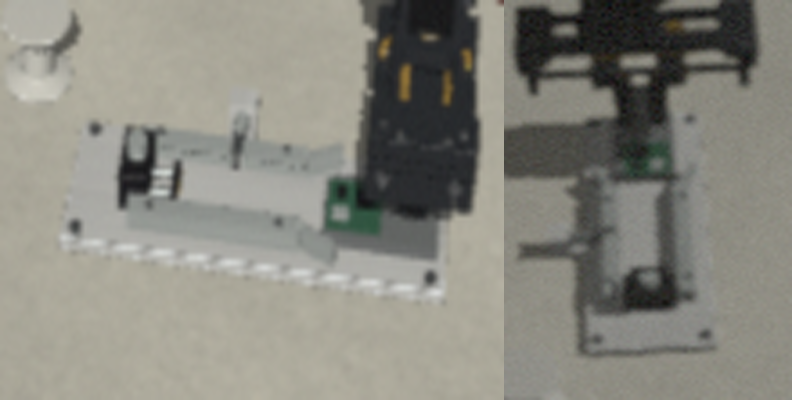

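It lies flat on the bed: the weight has left the wrist (-1.5 to +0.1 N), the nose is centred in the flare, and the teeth are on the pawl side. Next I slide it into the guides, giving way sideways by force, and stop short of the pawl.

```bash
cat >> dock.py <<'E'
def slide(x,x1,y,dyaw,z=.008,step=.003,stop=8,rate=.04,gy=.00012,gw=.006,log=1):
    """push along the slot in steps, yielding in y and yaw; stops at x1 or at push force `stop`"""
    i=0; M0=None
    while x<x1-1e-9:
        x=min(x+step,x1)
        manip.move_linear(tcp(x,y,z),rate=rate,rot=down(YAW+np.pi/2+dyaw)); 
        S=[]
        for _ in range(3): S.append(manip.state()); manip.dwell(.01)
        F=np.mean([force(s) for s in S],0); mz=np.mean([s["moment"][2] for s in S])
        if abs(F[1])>1: y+=np.clip(gy*F[1],-.0004,.0004)
        if abs(mz)>.12: dyaw+=np.clip(gw*mz,-.003,.003)
        i+=1
        if i%log==0: print(round(S[-1]["clock"],2),"cmd",round(x*1e3,1),"y",round(y*1e3,2),"yaw",round(dyaw,4),"pos",np.array(where(S[-1]))*1e3,"F",F.round(1),"mz",round(mz,2))
        if -F[0]>stop: print("stop"); break
    return x,y,dyaw
E
python3 - <<'E'
from dock import *
r=slide(-.095,-.035,0,0,step=.004,stop=7); print(r); pickle.dump(r,open("xy.pkl","wb"))
E
```

```text
12.07 cmd -91.0 y 0.0 yaw 0 pos [-90.4901  -0.1321   8.1474] F [0.6 0.2 1. ] mz -0.01
12.34 cmd -87.0 y 0.0 yaw 0 pos [-86.5539  -0.1039   8.1358] F [ 0.8 -0.1  1.3] mz 0.01
12.62 cmd -83.0 y 0.0 yaw 0 pos [-82.6457  -0.1277   8.1446] F [ 1.  -0.1  2. ] mz 0.02
12.89 cmd -79.0 y 0.0 yaw 0 pos [-78.7057  -0.1899   8.1442] F [ 1.  -0.2  2.1] mz 0.03
13.17 cmd -75.0 y 0.0 yaw 0 pos [-74.7374  -0.1534   8.13  ] F [ 0.8 -0.8  2.7] mz -0.03
13.44 cmd -71.0 y 0.0 yaw 0 pos [-70.7894  -0.1311   8.1399] F [ 1.1 -0.5  3.5] mz -0.02
13.72 cmd -67.0 y 0.0 yaw 0 pos [-66.823   -0.1248   8.1415] F [ 0.2 -0.7  3.5] mz -0.03
13.99 cmd -63.0 y 0.0 yaw 0 pos [-62.869   -0.1005   8.1431] F [-0.3 -0.8  5.1] mz -0.01
14.27 cmd -59.0 y 0.0 yaw 0 pos [-58.8907  -0.1107   8.1443] F [ 0.1 -0.6  5. ] mz -0.01
14.54 cmd -55.0 y -0.16 yaw 0 pos [-54.907  -0.102   8.123] F [ 0.1 -1.3  5.4] mz -0.01
14.82 cmd -51.0 y -0.16 yaw 0 pos [-50.8856  -0.2071   8.1264] F [-0.2 -0.7  5.3] mz -0.01
15.09 cmd -47.0 y -0.16 yaw 0 pos [-46.9157  -0.1795   8.1208] F [0.2 0.3 5.4] mz 0.01
15.37 cmd -43.0 y -0.16 yaw 0 pos [-42.912   -0.1885   8.1359] F [ 0.  -0.4  5.5] mz -0.02
15.64 cmd -39.0 y -0.16 yaw 0 pos [-38.8895  -0.2025   8.1688] F [-0.8 -0.3  5.4] mz 0.01
15.92 cmd -35.0 y -0.16 yaw 0 pos [-34.9108  -0.1661   8.1182] F [-0.4 -0.3  5.5] mz 0.0
(-0.035, np.float64(-0.0001618474757856487), 0)
```

Entry was smooth with almost no side load. I'll ease the downward load slightly and go through the pawl.

```bash
python3 - <<'E'
from dock import *
x,y,w=pickle.load(open("xy.pkl","rb"))
r=slide(x,.004,y,w,z=.0083,step=.002,stop=9.5,gy=.00005); print(r); pickle.dump(r,open("xy.pkl","wb"))
E
```

```text
16.19 cmd -33.0 y -0.16 yaw 0 pos [-33.3251  -0.0628   8.1365] F [-0.7 -0.5  4.4] mz 0.0
16.47 cmd -31.0 y -0.21 yaw 0 pos [-31.2077  -0.0765   8.1204] F [-1.2 -1.1  4.2] mz -0.02
16.74 cmd -29.0 y -0.21 yaw 0 pos [-29.0318  -0.1598   8.1723] F [-0.6 -0.7  3.8] mz -0.02
17.02 cmd -27.0 y -0.21 yaw 0 pos [-26.9336  -0.1264   8.1626] F [-0.2 -0.9  2.8] mz 0.03
17.29 cmd -25.0 y -0.21 yaw 0 pos [-25.1006  -0.0254   8.1389] F [-1.4 -0.5  2.4] mz 0.02
17.57 cmd -23.0 y -0.21 yaw 0 pos [-23.513   -0.0017   8.134 ] F [-3.8  0.3  4.1] mz 0.05
17.84 cmd -21.0 y -0.21 yaw 0 pos [-20.8267  -0.0452   8.1593] F [-1.2 -0.1  1.8] mz 0.11
18.12 cmd -19.0 y -0.21 yaw 0 pos [-18.5933  -0.1023   8.1854] F [-0.   0.4  0.8] mz 0.03
18.39 cmd -17.0 y -0.21 yaw 0 pos [-17.2655  -0.0631   8.1386] F [-2.8  0.5  2.2] mz 0.04
18.67 cmd -15.0 y -0.15 yaw 0 pos [-14.4064  -0.1114   8.1674] F [ 0.3  1.3 -0.5] mz 0.11
18.94 cmd -13.0 y -0.15 yaw 0 pos [-12.7649  -0.1101   8.1556] F [-0.2  0.1 -1. ] mz 0.03
19.22 cmd -11.0 y -0.15 yaw 0 pos [-11.306   -0.0581   8.1536] F [-2.2  0.6  1. ] mz 0.02
19.49 cmd -9.0 y -0.15 yaw 0 pos [-8.4128 -0.1071  8.2638] F [ 0.3  0.2 -0.9] mz 0.09
19.77 cmd -7.0 y -0.15 yaw 0 pos [-6.7761 -0.1459  8.2342] F [-0.1  0.6 -1.5] mz 0.05
20.04 cmd -5.0 y -0.15 yaw 0 pos [-5.2096 -0.0936  8.2385] F [-1.7  0.8 -0.1] mz -0.0
20.32 cmd -3.0 y -0.09 yaw 0 pos [-2.2903 -0.1229  8.3931] F [ 0.8  1.1 -0.8] mz 0.07
20.59 cmd -1.0 y -0.09 yaw 0 pos [-0.7622 -0.1374  8.2891] F [-0.5  0.1 -1. ] mz 0.03
20.87 cmd 1.0 y -0.09 yaw 0 pos [ 0.7787 -0.03    8.2431] F [-1.6  0.4 -0.2] mz 0.05
21.14 cmd 3.0 y -0.02 yaw 0 pos [ 3.7284 -0.0581  8.422 ] F [-0.1  1.5 -1.5] mz 0.07
21.42 cmd 4.0 y -0.02 yaw 0 pos [ 4.9137 -0.2461  8.5461] F [ 2.5  0.8 -1.7] mz 0.1
(0.004, np.float64(-1.664228362097143e-05), 0)
```

Regular clicks every 6 mm. Next is the pressing phase, in 1 mm steps.

```bash
python3 - <<'E'
from dock import *
x,y,w=pickle.load(open("xy.pkl","rb"))
r=slide(x,.030,y,w,z=.0085,step=.001,stop=14,rate=.02,gy=.00005); print(r); pickle.dump(r,open("xy.pkl","wb"))
manip.dwell(.15); print(avg(5)); st("hold")
E
```

```text
21.69 cmd 5.0 y 0.04 yaw 0 pos [ 5.0714 -0.0777  8.5525] F [ 0.8  1.2 -1.1] mz 0.07
21.97 cmd 6.0 y 0.04 yaw 0 pos [5.4558 0.0245 8.3316] F [-1.7  0.4 -0.4] mz -0.01
22.24 cmd 7.0 y 0.04 yaw 0 pos [6.4644 0.0668 8.2721] F [-3.   0.7 -0.4] mz 0.0
22.52 cmd 8.0 y 0.04 yaw 0 pos [7.6567 0.0442 8.3411] F [-3.6 -0.3 -0.5] mz 0.05
22.79 cmd 9.0 y 0.04 yaw 0 pos [8.0174 0.0508 8.3479] F [-5.8 -0.7  1.2] mz 0.02
23.07 cmd 10.0 y -0.01 yaw 0 pos [8.8751 0.0554 8.3528] F [-6.7 -1.   1.8] mz 0.01
23.34 cmd 11.0 y -0.01 yaw 0 pos [9.8139 0.0616 8.3455] F [-6.9 -0.8  1.4] mz -0.02
23.62 cmd 12.0 y -0.01 yaw 0 pos [11.1293  0.0713  8.3262] F [-6.  -0.8  1.1] mz 0.02
23.89 cmd 13.0 y -0.01 yaw 0 pos [11.3067  0.0845  8.2898] F [-8.4 -0.8  2.6] mz -0.0
24.17 cmd 14.0 y -0.01 yaw 0 pos [11.7152  0.0766  8.3326] F [-9.6 -0.7  4.7] mz 0.0
24.44 cmd 15.0 y -0.07 yaw 0 pos [12.3466  0.0735  8.3401] F [-11.7  -1.2   4.7] mz 0.01
24.72 cmd 16.0 y -0.07 yaw 0 pos [12.9734  0.074   8.3322] F [-12.1  -0.8   6.4] mz -0.01
24.99 cmd 17.0 y -0.07 yaw 0 pos [13.7935  0.0808  8.3426] F [-13.2  -0.9   6.7] mz 0.01
25.27 cmd 18.0 y -0.12 yaw 0 pos [14.8324  0.086   8.3359] F [-12.9  -1.1   5.8] mz 0.01
25.54 cmd 19.0 y -0.18 yaw 0 pos [15.8418  0.0814  8.3455] F [-13.1  -1.2   7.1] mz 0.03
25.82 cmd 20.0 y -0.18 yaw 0 pos [17.1395  0.0833  8.3205] F [-11.7  -0.3   5.7] mz 0.04
26.09 cmd 21.0 y -0.18 yaw 0 pos [17.3236  0.0931  8.3031] F [-14.7  -0.9   7.3] mz -0.0
stop
(0.02100000000000001, np.float64(-0.00018138261152471835), 0)
[-14.3395  -0.389    7.5431]
hold 26.33 pos mm [17.306   0.1226  8.2833] F [-14.1809  -0.1652   7.3008] M [-0.7126  1.8349 -0.0553] 0.0118
```

The last click was at 17.1 mm, with the head about 10 mm in. I'll go on gently to about 18 N.

```bash
python3 - <<'E'
from dock import *
x,y,w=pickle.load(open("xy.pkl","rb"))
r=slide(x,.030,y,w,z=.0085,step=.0006,stop=17.6,rate=.02,gy=0); pickle.dump(r,open("xy.pkl","wb"))
manip.dwell(.2); print(avg(8)); st("hold")
E
```

```text
26.6 cmd 21.6 y -0.18 yaw 0 pos [17.3775  0.1184  8.2852] F [-16.2  -1.    8.7] mz -0.02
26.88 cmd 22.2 y -0.18 yaw 0 pos [17.67    0.123   8.2938] F [-16.9  -0.2   9.4] mz 0.0
27.15 cmd 22.8 y -0.18 yaw 0 pos [18.0837  0.0994  8.3232] F [-18.   -1.    9.6] mz -0.03
stop
[-17.3292  -0.7555  10.4999]
hold 27.49 pos mm [18.0689  0.0896  8.3388] F [-17.0298  -0.6007   9.9633] M [-0.8104  2.2577  0.0185] 0.0114
```

```bash
python3 - <<'E'
from dock import *
x,y,w=pickle.load(open("xy.pkl","rb")); rot=down(YAW+np.pi/2+w)
x+=.0003; manip.move_linear(tcp(x,y,.0085),rate=.02,rot=rot); manip.dwell(.1); print("press",avg(8))
for _ in range(12):
    x-=.0006; manip.move_linear(tcp(x,y,.0085),rate=.02,rot=rot); F=avg(3); print(round(x*1e3,1),np.array(where(manip.state()))*1e3,F)
    if F[0]>-3: break
st("eased"); manip.set_gripper(.05); st("open")
p=manip.state()["tool_pos"]; manip.move_linear([*p[:2],.15],rate=.12,rot=rot); 
manip.move_pose([*(D+.0*ex-.0*ey),.15],rot); manip.dwell(.2); st("up")
s=manip.state(); d={n:cams.capture(n) for n in ("wrist","scene","side")}; pickle.dump((s,d),open("cap4.pkl","wb"))
cv2.imwrite("pics/end.png",cv2.resize(cv2.convertScaleAbs(d["wrist"]["image"][60:300,180:380],alpha=1.4),None,fx=2.5,fy=2.5,interpolation=cv2.INTER_CUBIC))
E
```

```text
press [-17.8012  -0.8201  10.4605]
22.5 [18.1848  0.1062  8.3211] [-15.9195  -1.2028   8.8648]
21.9 [18.1779  0.13    8.2967] [-14.2424  -0.0503   7.5756]
21.3 [18.1066  0.0837  8.3346] [-13.1409  -0.6407   6.1009]
20.7 [17.7976  0.0882  8.3174] [-11.7988  -0.6669   4.9147]
20.1 [17.3818  0.1008  8.3097] [-11.0435  -0.5651   5.0585]
19.5 [17.1485  0.0805  8.3023] [-10.1339   0.0271   4.1572]
18.9 [17.0478  0.0377  8.3021] [-8.4383 -0.3324  3.0954]
18.3 [16.965  -0.0225  8.3024] [-6.778  -0.9246  1.6669]
17.7 [16.9325 -0.0835  8.3466] [-5.6184 -0.6759  0.8654]
17.1 [16.8663 -0.1196  8.3442] [-4.2977 -0.3635 -1.0753]
16.5 [16.8101 -0.1823  8.4157] [-2.1244 -0.3912 -3.4895]
eased 31.27 pos mm [16.8101 -0.1823  8.4157] F [-2.3375 -0.8087 -3.8579] M [-0.1068  0.2021  0.1771] 0.0116
open 31.98 pos mm [16.5142 -0.1739  8.5143] F [0.5256 0.1085 0.9333] M [ 0.101  -0.1589 -0.0077] 0.0503
up 33.62 pos mm [ 19.9223   0.0623 131.7432] F [ 0.2772  0.1896 -0.1147] M [ 0.0765 -0.1506  0.0079] 0.05
```

View pics/end.png

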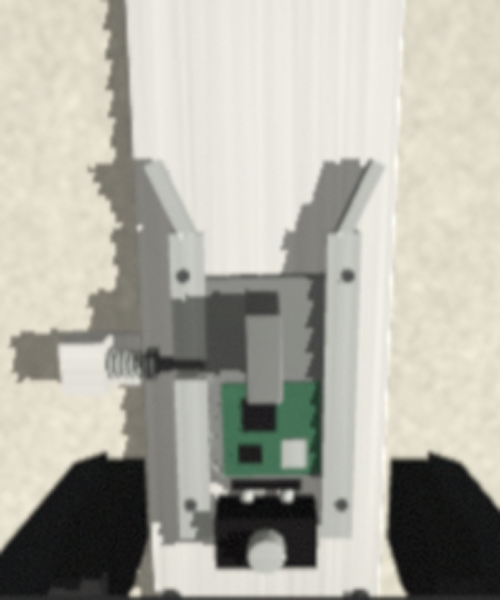

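The final view shows the carrier in the guides under the lips. Its tail edge is at crop row 275, the nose is against the contact face (row ~485), which has moved in towards its block, and the pawl tip is at (205,365) in the teeth. I'll check the tail position numerically, and whether the carrier stays put over a second, before handing in.

```bash
python3 - <<'E'
from dock import *
from cell import order
s,d=pickle.load(open("cap4.pkl","rb"))
def loc(uv,z):
    q=on_plane(d["wrist"],uv,z,s)[0][:2]-D; return np.array([q@ex,q@ey])*1e3
print("tail (expect x~-23):",loc((180+265/2.5,60+275/2.5),.016),"head face (expect ~57):",loc((180+265/2.5,60+485/2.5),.018))
manip.dwell(.8); b=cams.capture("wrist")["image"]
print("change in slot",cv2.absdiff(b,d["wrist"]["image"])[160:260,250:320].mean())
p0=pickle.load(open("cap0.pkl","rb"))
for n,(r0,r1,c0,c1) in dict(scene=(150,320,190,470),side=(95,400,110,360)).items():
    m=cv2.absdiff(cv2.blur(cams.capture(n)["image"],(3,3)),cv2.blur(p0[n]["image"],(3,3))).max(2); m[:r0]=0;m[r1:]=0;m[:,:c0]=0;m[:,c1:]=0
    print(n,[tuple(x[:5]) for x in cv2.connectedComponentsWithStats((m>40).astype("u1"))[2][1:] if x[4]>15])
order.close_job(); print("closed",manip.state()["clock"])
E
```

```text
tail (expect x~-23): [-23.8084  -0.1275] head face (expect ~57): [58.7962 -0.1496]
change in slot 1.5747142857142857
scene [(np.int32(196), np.int32(150), np.int32(78), np.int32(36), np.int32(1459)), (np.int32(228), np.int32(204), np.int32(15), np.int32(28), np.int32(216)), (np.int32(361), np.int32(227), np.int32(33), np.int32(34), np.int32(669))]
side [(np.int32(281), np.int32(95), np.int32(39), np.int32(66), np.int32(1304)), (np.int32(331), np.int32(95), np.int32(29), np.int32(9), np.int32(185)), (np.int32(313), np.int32(105), np.int32(5), np.int32(6), np.int32(23)), (np.int32(300), np.int32(175), np.int32(6), np.int32(4), np.int32(21)), (np.int32(274), np.int32(181), np.int32(34), np.int32(11), np.int32(281)), (np.int32(191), np.int32(286), np.int32(47), np.int32(36), np.int32(1115))]
the job is handed in; nothing more can be done
the job is handed in; nothing more can be done
```

The carrier is in the dock, held by the pawl and pressed against the contact head. The job was handed in at about 35 s on the robot clock.

I gripped the carrier by its tab, laid it on the dock bed with its teeth towards the pawl, and slid it between the guides past the pawl, with clicks every 6 mm. Pressing peaked at 18.0 N and held at 17.8 N. I then eased off, let go and lifted clear.

**Last checks**
- **Pawl:** while easing off, the carrier stopped moving back at dock x ≈ 16.9 mm, where the last tooth caught, so the pawl had taken the load.
- **Head:** the nose rests against the contact head. From where the push force rose, I estimate the head is pressed in by about 10 mm.
- **Tail:** it measured at dock x = −23.8 mm against about −23 mm expected, which is within camera error.
- **Holding still:** the slot looked unchanged, apart from image noise, in two pictures about 0.8 s apart.
- **Other items:** comparing the before and after pictures showed changes only at the carrier's old spot, in the dock, and where the robot or its shadow stood. Part of the tray area in the side view was behind the arm, so it could not be compared, but the arm never went near it.

The head face measured 58.8 mm against about 57 mm expected. I put this down to camera and height-assumption error. No other check failed.

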